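# Seal the blue-lidded sample jar

### The arm

A 6-joint arm with a two-finger parallel gripper is mounted at the origin on a cart in front of the work surface, level with it; the furniture and walls round the work are solid. World frame = base frame: x ahead of the robot, y to its left, z up, the work surface at z = 0. Lengths are in m, angles in rad, forces in N, time in s.
With the tool pointing down it reaches from about 0.35 to 0.775 m from the base axis. Payload 7.3 kg.
Tool frame: the origin (TCP) lies midway between the tips of the shut fingers; the grasp point (between the pads) lies 19 mm behind it (robot.tcp_to_grasp is the distance from the TCP to the grasp point, in m); x points along the fingers, z is the direction in which the jaws open and shut, and the axes are right-handed (so a half turn about x gives the same grasp; the last joint's range is limited). The gripper opens to 92 mm and grips with 3 to 60 N. Pads are 19 mm wide; open, the fingers measure 130 mm over their backs; the gripper's body (75 mm by 190 mm) begins 47 mm behind the grasp point.
Start: joints at [-1.293, 0.342, 1.524, -0, 1.275, -0.146], TCP at [0.216, -0.479, 0.227] pointing down, gripper open.
Joint ranges: [-2.53, 2.53], [-0.77, 2.02], [0.04, 2.7], [-1, 4.14], [0.28, 2.66], [-3.11, 3.11]. Speed limits (rad/s): [2.57, 2.57, 3.14, 3.14, 3.14, 3.14].

### API

Orientations are given as [roll, pitch, yaw] about the fixed x, y, z axes, in that order (R = Rz(yaw) Ry(pitch) Rx(roll)).
In Python, from cell import robot gives the robot as it stands.
- The arm moves only by the tool move_arm, never from a script. Its argument "deltas" is a list of rows, each an object with "dp": the shift along the tool's x, y, z in m, a list of three; "turn": the turn, a rotation vector about the tool's x, y, z in degrees, a list of three. A call has 1 to 10 rows; each row is the pose to reach, as a shift and turn from the pose commanded when the call began, along the tool's axes at that moment; what a row does not reach only later rows make up. A row lasts 1/10 s, in which the tool goes at most 50 mm and 8.59 degrees, less where a joint would pass 70% of its speed; a pose out of reach is approached as far as the arm can. A call with a gripper value outside its range is refused whole. "hand" is the finger opening in m, from 0 to 0.0918, set as the call begins (left out, the last holds). The fingers move at their own pace and stop on an object; "squeeze" is the grip in N (left out, the last holds). Time passes only in rows, so rows that repeat a pose let the fingers close. It gives the time, the measured TCP pose, the force and the opening at its end, in the units of the state.
- robot.observe(): the state, without advancing time (a new reading comes with each control period).
- robot.read_camera(name): name is "side" or "top"; returns (picture, depth): 480x640x3 uint8, red, green, blue; 480x640 float32, m along the optical axis (not along the pixel's ray), 0 where there is no reading.
- robot.camera_info(name): a dict with "fx", "fy", "cx", "cy" (pixels), "R" (3x3) and "t" (3): a world point X has camera coordinates R X + t. Camera axes: x right, y down, z forward; pixel columns grow to the right and rows downward; lengths in m; the calibration is good to about 2 mm. A picture is of the moment at which its call begins. camera_info takes no time and is no camera call.
- robot.hand_in(): hands the job in, once; it reports no verdict.
The state is a dict: "time": time; "qpos": joint angles; "qvel": joint speeds; "joint_efforts": joint torques, N m; "tool_pos": TCP position; "tool_rot": TCP orientation; "contact_force": force on the tool from outside, world axes, zero at the start; "torque": the same for the moment, N m; "opening": finger opening in m.
Only numpy, scipy, OpenCV 4.12 (cv2) and the standard library are available. Lean on these libraries where they do the work, as an engineer would, in place of code of your own. Each camera call takes 0.05 s, during which the arm holds its last target.

### The job

The blue lid of the sample jar is only started in the neck: press it straight down until it is fully home, with the jar left standing upright where it is. The jar with the orange lid is still airing, so leave that jar alone and its lid raised.

Things in the scene. Friction and masses are not known exactly. Their poses are not given: they have to be found in the camera images.
- blue_jar: Low round amber glass jar with a ribbed blue push-in lid, loose on the worktop, 0.35 to 0.6 kg with its lid. Glass 66 mm across, 46 mm high; lid 70 mm across with a flat top, 12 mm thick, centred on the jar. Origin: centre of the jar's underside; z up along the jar's axis. The lid's top lies 68 mm above the origin when fully raised and 58 mm above it when fully home; while it is raised, a white plug shows between lid and glass. Round, so its yaw does not matter.
- blue_lid (a joint): How far the blue lid is pushed down into the jar, in m: 0 fully raised, 0.010 fully home (its underside on the rim, a firm stop). It starts at 0 to 0.002. It slides straight down with about 6 N of friction and stays where it is left, with no spring; a push of 10 to 15 N takes it home.
- orange_jar: A jar of the same make and size with an orange lid, also raised: a bystander to leave alone. Origin: centre of its underside; z up.
- orange_lid (a joint): How far the orange lid is pushed down into its jar, in m: 0 fully raised, 0.010 fully home. It starts at 0 to 0.002 and must stay raised.
Mind the look-alikes: they are no part of the job. There is more than one size of the blue_jar; the one meant has the size given above.

How it is judged:
At the end, for the whole second after the job is handed in: The blue lid is home to within 1.5 mm of its stop; the blue jar stands upright (within 0.1 rad) and at rest on the worktop, within 25 mm of where it started; the orange lid is still raised (joint below 4 mm) and the orange jar upright within 20 mm of its place (value of joint blue_lid above 0.0085 m and angle between each of blue_jar, orange_jar's own z axis and vertical below 0.1 rad and height (world z) of blue_jar below 0.005 m and distance of blue_jar from where it was at the start of the episode below 0.025 m and linear speed of blue_jar below 0.02 m/s and value of joint orange_lid below 0.004 m and distance of orange_jar from where it was at the start of the episode below 0.02 m); the robot touches nothing.
It fails at once if the orange lid is pressed down (value of joint orange_lid above 0.004 m).
It fails at once if the robot presses on the orange jar (contact force between any of the fingers, the arm and orange_jar above 2 N).
It fails at once if the orange jar is pushed away (distance of orange_jar from where it was at the start of the episode above 0.02 m).
It fails at once if the blue jar is knocked over (angle between blue_jar's own z axis and vertical above 0.35 rad).
It also fails if it takes over 32 s, if anything falls off the work surface, if the arm or the gripper's body presses on something with over 40 N, if the wrist force passes 120 N, or if a joint passes its speed limit or range.

## Working session

There is one attempt and no reset: what is moved stays moved. The work goes in short steps, Python scripts to look and compute and a tool call to move; the robot and the scene stay as the last step left them, time stands still between calls to the robot, and variables do not carry over. Pictures are saved under pics/ and viewed, and the job is handed in when it is done.

Besides the shell and the picture viewer there is one more tool, called after "Request:" as name([rows], argument=value, ...), one row to a line, values as JSON. move_arm: Moves the arm, as the interface text tells. Its arguments: {"type":"object","properties":{"deltas":{"type":"array"},"hand":{"type":"number"},"squeeze":{"type":"number"}},"required":["deltas"]}

```bash
mkdir -p pics; python3 - <<'E'
from cell import robot
import cv2,numpy as np
for n in("side","top"):
    p,d=robot.read_camera(n); cv2.imwrite(f"pics/{n}0.png",p[:,:,::-1]); np.savez(f"{n}0.npz",p=p,d=d,**{k:np.array(v) for k,v in robot.camera_info(n).items()})
    print(robot.camera_info(n))
print(robot.observe())
E
```

```text
{'fx': 609.8806031714554, 'fy': 609.8806031714554, 'cx': 319.30712764944417, 'cy': 240.90116483864247, 'R': array([[-0.98693805,  0.15993173, -0.01936798],
       [ 0.11650783,  0.62554703, -0.77143816],
       [-0.11126186, -0.7636182 , -0.63600947]]), 't': array([ 0.49772939, -0.0948967 ,  1.43500449])}
{'fx': 434.43618214998276, 'fy': 434.43618214998276, 'cx': 314.1798514230088, 'cy': 235.58420433473626, 'R': array([[-0.02512524, -0.99910542, -0.03401605],
       [-0.98250696,  0.03095993, -0.18363428],
       [ 0.18452314,  0.02880715, -0.9824059 ]]), 't': array([0.15764109, 0.51607267, 0.80920499])}
{'time': 0.1, 'qpos': array([-1.29301426e+00,  3.42673580e-01,  1.52489336e+00, -2.62942322e-05,
        1.27541103e+00, -1.46003623e-01]), 'qvel': array([ 5.09635623e-05, -3.40930249e-03, -1.57597198e-03, -8.55618461e-04,
       -1.81834909e-03, -1.33907311e-03]), 'joint_efforts': array([ 1.64631252e-03, -4.32003415e+01, -2.44696105e+01,  7.19140680e-02,
        5.26721345e-02, -4.11234601e-05]), 'tool_pos': array([ 0.21580029, -0.47820789,  0.22611363]), 'tool_rot': array([3.01373808, 1.56941079, 1.86673512]), 'contact_force': array([0.04805219, 0.95215841, 0.4804746 ]), 'torque': array([0.04115205, 0.0596502 , 0.00130058]), 'opening': 0.0919247372623734}
```

View pics/side0.png

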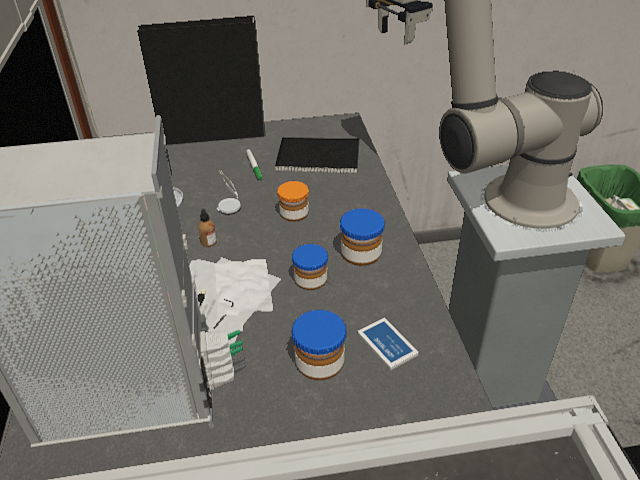

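View pics/top0.png

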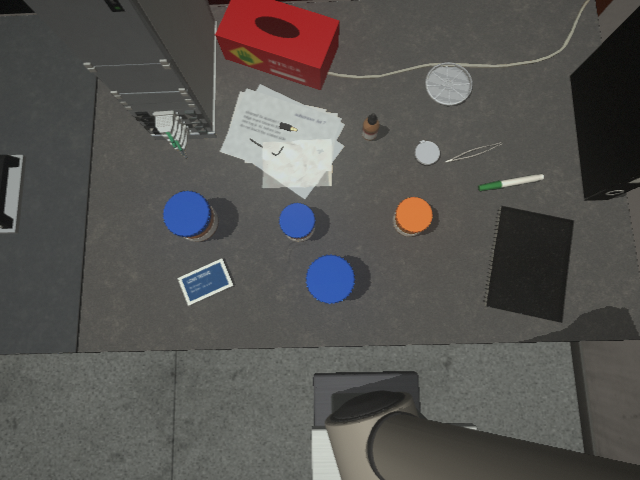

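The side view shows three blue-lidded jars, at about (362,235), (310,265) and (319,345), with the orange one at (293,200). In the top view the blue ones are at (330,278), (297,220) and (187,214), with orange at (414,215). Next I'll measure the sizes.

```bash
cat > h.py <<'E'
import numpy as np,cv2
def cloud(f):
    z=np.load(f); d=z['d']; v,u=np.mgrid[:480,:640]
    c=np.stack([(u-z['cx'])/z['fx']*d,(v-z['cy'])/z['fy']*d,d],-1)
    X=(c-z['t'])@z['R']; X[d==0]=np.nan
    return z['p'],X
def lids(f):
    p,X=cloud(f); h=cv2.cvtColor(p,cv2.COLOR_RGB2HSV)
    for n,lo,hi in(("blue",(100,150,60),(130,255,255)),("orange",(5,180,120),(20,255,255))):
        m=cv2.inRange(h,lo,hi); k,l,s,c=cv2.connectedComponentsWithStats(m)
        for i in range(1,k):
            if s[i,4]<300: continue
            P=X[(l==i)]; P=P[~np.isnan(P[:,0])]
            zt=np.percentile(P[:,2],85); T=P[np.abs(P[:,2]-zt)<.004]
            (cx,cy),r=cv2.minEnclosingCircle(T[:,:2].astype(np.float32)*1000)
            print(f,n,c[i].round(),"top z %.4f median %.4f"%(zt,np.median(T[:,2])),"ctr",np.round([cx,cy]),"mean",T[:,:2].mean(0).round(4),"diam mm %.1f"%(2*r),"area-diam %.1f"%(0))
E
python3 -c "
from h import *
lids('side0.npz');lids('top0.npz')
p=np.load('side0.npz')['p'];cv2.imwrite('pics/crop.png',cv2.resize(p[160:390,260:400,::-1],None,fx=2.6,fy=2.6,interpolation=2))"
```

```text
side0.npz blue [362. 224.] top z 0.0895 median 0.0882 ctr [433. 117.] mean [0.4339 0.1168] diam mm 94.4 area-diam 0.0
side0.npz blue [309. 257.] top z 0.0689 median 0.0677 ctr [551. 176.] mean [0.5511 0.1777] diam mm 71.3 area-diam 0.0
side0.npz blue [319. 332.] top z 0.0893 median 0.0881 ctr [566. 388.] mean [0.567  0.3902] diam mm 92.2 area-diam 0.0
side0.npz blue [387. 339.] top z 0.0113 median 0.0097 ctr [441. 369.] mean [0.4403 0.3652] diam mm 94.1 area-diam 0.0
side0.npz orange [293. 191.] top z 0.0702 median 0.0687 ctr [557. -50.] mean [ 0.5557 -0.0505] diam mm 72.0 area-diam 0.0
top0.npz blue [186. 213.] top z 0.0896 median 0.0883 ctr [566. 388.] mean [0.5654 0.388 ] diam mm 90.7 area-diam 0.0
top0.npz blue [297. 220.] top z 0.0689 median 0.0675 ctr [550. 176.] mean [0.5489 0.1758] diam mm 69.3 area-diam 0.0
top0.npz blue [330. 279.] top z 0.0895 median 0.0881 ctr [432. 115.] mean [0.4313 0.1146] diam mm 90.1 area-diam 0.0
```

View pics/crop.png

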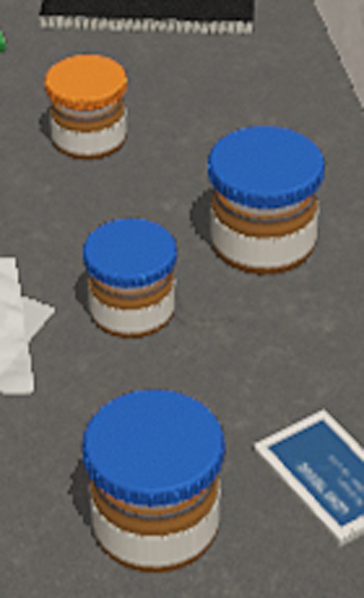

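Only the jar at (0.5505, 0.176) matches the 70 mm lid, with its top near z 0.0675. The other two blue lids are about 91 mm across. Next I'll work out the shift in the tool axes.

```bash
cat > d.py <<'E'
import sys,numpy as np
from scipy.spatial.transform import Rotation as R
from cell import robot
o=robot.observe(); M=R.from_euler('xyz',o['tool_rot']).as_matrix()
np.set_printoptions(precision=4,suppress=True)
print(o['time'],o['tool_pos'],o['contact_force'],o['opening']);print(M)
print("delta tool",M.T@(np.array(eval(sys.argv[1]))-o['tool_pos']))
E
python3 d.py "[.5505,.176,.227]"; python3 d.py "[.5505,.176,.11]"
```

```text
0.1 [ 0.2158 -0.4782  0.2261] [0.0481 0.9522 0.4805] 0.0919247372623734
[[-0.0004  0.9115  0.4112]
 [ 0.0013  0.4112 -0.9115]
 [-1.      0.0002 -0.0014]]
delta tool [-0.0002  0.5741 -0.4587]
0.1 [ 0.2158 -0.4782  0.2261] [0.0481 0.9522 0.4805] 0.0919247372623734
[[-0.0004  0.9115  0.4112]
 [ 0.0013  0.4112 -0.9115]
 [-1.      0.0002 -0.0014]]
delta tool [ 0.1168  0.5741 -0.4585]
```

Request:
move_arm([
  {"dp":[0,0.029,-0.023]},
  {"dp":[0,0.057,-0.046]},
  {"dp":[0,0.086,-0.069]},
  {"dp":[0,0.115,-0.092]},
  {"dp":[0,0.143,-0.115]},
  {"dp":[0,0.172,-0.138]},
  {"dp":[0,0.2,-0.161]},
  {"dp":[0,0.23,-0.184]},
  {"dp":[0,0.258,-0.206]},
  {"dp":[0,0.287,-0.229]},
], hand=0, squeeze=10)

```text
invalid input
```

Request:
move_arm([
  {"dp":[0,0.029,-0.023]},
  {"dp":[0,0.057,-0.046]},
  {"dp":[0,0.086,-0.069]},
  {"dp":[0,0.115,-0.092]},
  {"dp":[0,0.143,-0.115]},
  {"dp":[0,0.172,-0.138]},
  {"dp":[0,0.2,-0.161]},
  {"dp":[0,0.23,-0.184]},
  {"dp":[0,0.287,-0.229]},
  {"dp":[0,0.287,-0.229]},
])

```text
invalid input
```

```bash
python3 d.py "[.5505,.176,.085]"
```

```text
0.1 [ 0.2158 -0.4782  0.2261] [0.0481 0.9522 0.4805] 0.0919247372623734
[[-0.0004  0.9115  0.4112]
 [ 0.0013  0.4112 -0.9115]
 [-1.      0.0002 -0.0014]]
delta tool [ 0.1418  0.5741 -0.4585]
```

The rows probably need "turn" as well.

Request:
move_arm([
  {"dp":[0,0.029,-0.023],"turn":[0,0,0]},
  {"dp":[0,0.057,-0.046],"turn":[0,0,0]},
  {"dp":[0,0.086,-0.069],"turn":[0,0,0]},
  {"dp":[0,0.115,-0.092],"turn":[0,0,0]},
  {"dp":[0,0.143,-0.115],"turn":[0,0,0]},
  {"dp":[0,0.172,-0.138],"turn":[0,0,0]},
  {"dp":[0,0.2,-0.161],"turn":[0,0,0]},
  {"dp":[0,0.23,-0.184],"turn":[0,0,0]},
  {"dp":[0,0.258,-0.206],"turn":[0,0,0]},
  {"dp":[0,0.287,-0.229],"turn":[0,0,0]},
], hand=0, squeeze=10)

```text
time: 1.1
tool_pos: [0.3836, -0.1504, 0.2266]
tool_rot: [-2.043, 1.571, 3.093]
contact_force: [-0.4, 0.4, -0.0]
opening: 0.0167
```

Request:
move_arm([
  {"dp":[0,0.029,-0.023],"turn":[0,0,0]},
  {"dp":[0,0.057,-0.046],"turn":[0,0,0]},
  {"dp":[0,0.086,-0.069],"turn":[0,0,0]},
  {"dp":[0,0.115,-0.092],"turn":[0,0,0]},
  {"dp":[0,0.143,-0.115],"turn":[0,0,0]},
  {"dp":[0,0.172,-0.138],"turn":[0,0,0]},
  {"dp":[0,0.2,-0.161],"turn":[0,0,0]},
  {"dp":[0,0.23,-0.184],"turn":[0,0,0]},
  {"dp":[0,0.258,-0.206],"turn":[0,0,0]},
  {"dp":[0,0.287,-0.229],"turn":[0,0,0]},
])

```text
time: 2.1
tool_pos: [0.551, 0.1763, 0.2262]
tool_rot: [-1.586, 1.57, -2.733]
contact_force: [0.3, 0.1, -0.7]
opening: 0.0003
```

```bash
python3 d.py "[.5505,.176,.085]"
```

```text
2.1 [0.551  0.1763 0.2262] [ 0.3255  0.1488 -0.7121] 0.0003383415753793321
[[-0.0009  0.9115  0.4113]
 [-0.0004  0.4113 -0.9115]
 [-1.     -0.001  -0.    ]]
delta tool [ 0.1412 -0.0005  0.0001]
```

Over the lid. I'll descend to about z 0.076, then take another look.

Request:
move_arm([
  {"dp":[0.03,0,0],"turn":[0,0,0]},
  {"dp":[0.06,0,0],"turn":[0,0,0]},
  {"dp":[0.09,0,0],"turn":[0,0,0]},
  {"dp":[0.115,0,0],"turn":[0,0,0]},
  {"dp":[0.13,0,0],"turn":[0,0,0]},
  {"dp":[0.14,0,0],"turn":[0,0,0]},
  {"dp":[0.147,0,0],"turn":[0,0,0]},
  {"dp":[0.15,0,0],"turn":[0,0,0]},
  {"dp":[0.15,0,0],"turn":[0,0,0]},
])

```text
time: 3.0
tool_pos: [0.551, 0.175, 0.0769]
tool_rot: [1.022, 1.57, -0.125]
contact_force: [-0.1, -0.2, 0.8]
opening: 0.0004
```

```bash
python3 - <<'E'
from cell import robot
import cv2
p,d=robot.read_camera("side"); cv2.imwrite("pics/s1.png",cv2.resize(p[100:340,180:440,::-1],None,fx=2.3,fy=2.3,interpolation=2))
E
```

```text
(no output)
```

View pics/s1.png

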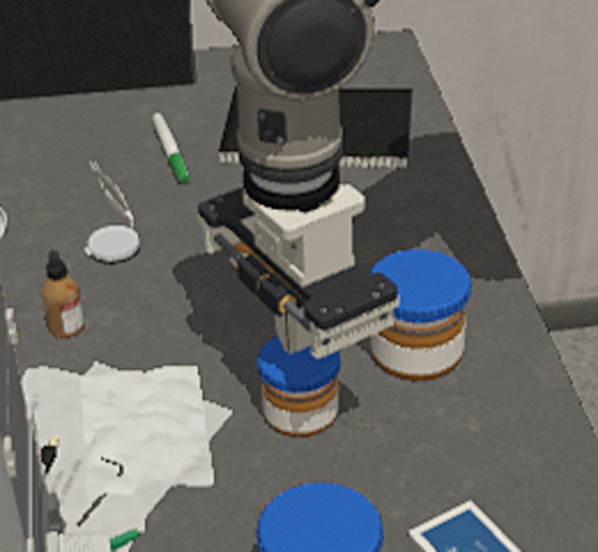

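The shut fingers sit over the lid of the small blue jar (crop (300,350)), clear of the big jar. Now pressing slowly.

Request:
move_arm([
  {"dp":[0.002,0,0],"turn":[0,0,0]},
  {"dp":[0.004,0,0],"turn":[0,0,0]},
  {"dp":[0.006,0,0],"turn":[0,0,0]},
  {"dp":[0.007,0,0],"turn":[0,0,0]},
  {"dp":[0.008,0,0],"turn":[0,0,0]},
  {"dp":[0.009,0,0],"turn":[0,0,0]},
  {"dp":[0.01,0,0],"turn":[0,0,0]},
  {"dp":[0.011,0,0],"turn":[0,0,0]},
  {"dp":[0.012,0,0],"turn":[0,0,0]},
  {"dp":[0.012,0,0],"turn":[0,0,0]},
])

```text
time: 4.05
tool_pos: [0.5509, 0.1749, 0.0652]
tool_rot: [1.021, 1.57, -0.125]
contact_force: [-1.4, 0.2, 4.1]
opening: 0.0003
```

Request:
move_arm([
  {"dp":[0.001,0,0],"turn":[0,0,0]},
  {"dp":[0.002,0,0],"turn":[0,0,0]},
  {"dp":[0.003,0,0],"turn":[0,0,0]},
  {"dp":[0.004,0,0],"turn":[0,0,0]},
  {"dp":[0.005,0,0],"turn":[0,0,0]},
  {"dp":[0.005,0,0],"turn":[0,0,0]},
])

```text
time: 4.65
tool_pos: [0.5509, 0.175, 0.0601]
tool_rot: [1.082, 1.57, -0.065]
contact_force: [-1.8, -0.1, 4.9]
opening: 0.0004
```

Request:
move_arm([
  {"dp":[0.0005,0,0],"turn":[0,0,0]},
  {"dp":[0.001,0,0],"turn":[0,0,0]},
  {"dp":[0.0015,0,0],"turn":[0,0,0]},
  {"dp":[0.002,0,0],"turn":[0,0,0]},
  {"dp":[0.002,0,0],"turn":[0,0,0]},
])

```text
time: 5.15
tool_pos: [0.5509, 0.175, 0.0582]
tool_rot: [1.076, 1.57, -0.07]
contact_force: [-1.6, -0.7, 6.1]
opening: 0.0001
```

Near the nominal home height (0.058), with the force still at friction level. I'll continue until it meets the firm stop.

Request:
move_arm([
  {"dp":[0.0005,0,0],"turn":[0,0,0]},
  {"dp":[0.0005,0,0],"turn":[0,0,0]},
  {"dp":[0.001,0,0],"turn":[0,0,0]},
  {"dp":[0.001,0,0],"turn":[0,0,0]},
])

```text
time: 5.55
tool_pos: [0.551, 0.175, 0.0582]
tool_rot: [1.175, 1.57, 0.028]
contact_force: [-3.9, -1.5, 12.8]
opening: 0.0005
```

Request:
move_arm([
  {"dp":[0.0005,0,0],"turn":[0,0,0]},
  {"dp":[0.001,0,0],"turn":[0,0,0]},
  {"dp":[0.001,0,0],"turn":[0,0,0]},
])

```text
time: 5.85
tool_pos: [0.5511, 0.175, 0.0581]
tool_rot: [1.186, 1.569, 0.04]
contact_force: [-6.4, -2.5, 20.2]
opening: 0.0004
```

Firm stop: no travel while the force rose from 6 to 20 N. Retracting straight up.

Request:
move_arm([
  {"dp":[-0.003,0,0],"turn":[0,0,0]},
  {"dp":[-0.01,0,0],"turn":[0,0,0]},
  {"dp":[-0.03,0,0],"turn":[0,0,0]},
  {"dp":[-0.06,0,0],"turn":[0,0,0]},
  {"dp":[-0.1,0,0],"turn":[0,0,0]},
  {"dp":[-0.14,0,0],"turn":[0,0,0]},
  {"dp":[-0.17,0,0],"turn":[0,0,0]},
  {"dp":[-0.17,0,0],"turn":[0,0,0]},
])

```text
time: 6.65
tool_pos: [0.553, 0.1754, 0.2307]
tool_rot: [1.322, 1.562, 0.175]
contact_force: [1.0, -0.8, 0.7]
opening: 0.0005
```

Request:
move_arm([
  {"dp":[0,-0.029,0.023],"turn":[0,0,0]},
  {"dp":[0,-0.057,0.046],"turn":[0,0,0]},
  {"dp":[0,-0.086,0.069],"turn":[0,0,0]},
  {"dp":[0,-0.115,0.092],"turn":[0,0,0]},
  {"dp":[0,-0.143,0.115],"turn":[0,0,0]},
  {"dp":[0,-0.172,0.138],"turn":[0,0,0]},
  {"dp":[0,-0.2,0.161],"turn":[0,0,0]},
  {"dp":[0,-0.23,0.184],"turn":[0,0,0]},
  {"dp":[0,-0.287,0.229],"turn":[0,0,0]},
  {"dp":[0,-0.287,0.229],"turn":[0,0,0]},
])

```text
time: 7.65
tool_pos: [0.3814, -0.154, 0.225]
tool_rot: [-1.921, 1.569, -3.07]
contact_force: [0.5, 0.6, -0.2]
opening: 0.0004
```

```bash
python3 - <<'E'
from cell import robot
import cv2,numpy as np
from h import lids
for n in("side","top"):
    p,d=robot.read_camera(n); cv2.imwrite(f"pics/{n}9.png",p[:,:,::-1]); np.savez(f"{n}9.npz",p=p,d=d,**{k:np.array(v) for k,v in robot.camera_info(n).items()})
    if n=="side": cv2.imwrite("pics/s9.png",cv2.resize(p[160:390,260:400,::-1],None,fx=2.6,fy=2.6,interpolation=2))
    lids(f"{n}9.npz")
E
```

```text
side9.npz blue [362. 224.] top z 0.0895 median 0.0883 ctr [433. 115.] mean [0.4333 0.1173] diam mm 90.9 area-diam 0.0
side9.npz blue [310. 260.] top z 0.0599 median 0.0586 ctr [551. 176.] mean [0.5517 0.1778] diam mm 71.7 area-diam 0.0
side9.npz blue [319. 332.] top z 0.0893 median 0.0880 ctr [567. 389.] mean [0.5667 0.3906] diam mm 91.8 area-diam 0.0
side9.npz blue [387. 339.] top z 0.0111 median 0.0096 ctr [441. 370.] mean [0.4406 0.3653] diam mm 94.4 area-diam 0.0
side9.npz orange [293. 191.] top z 0.0701 median 0.0687 ctr [556. -51.] mean [ 0.5555 -0.0506] diam mm 70.6 area-diam 0.0
top9.npz blue [186. 213.] top z 0.0897 median 0.0883 ctr [566. 388.] mean [0.5654 0.3878] diam mm 90.9 area-diam 0.0
top9.npz blue [297. 221.] top z 0.0597 median 0.0584 ctr [549. 176.] mean [0.5492 0.1757] diam mm 69.4 area-diam 0.0
top9.npz blue [330. 279.] top z 0.0894 median 0.0880 ctr [432. 114.] mean [0.4313 0.1147] diam mm 90.5 area-diam 0.0
```

View pics/s9.png

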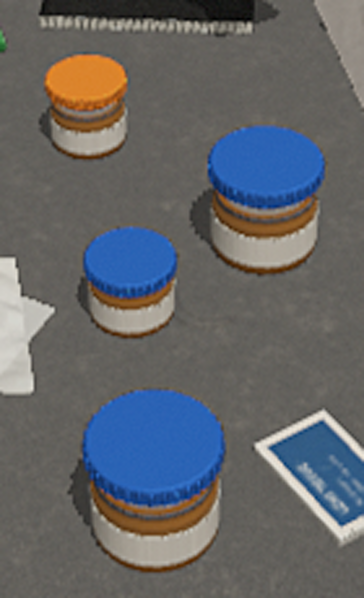

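The small blue jar's lid (crop (130,262)) is now down on the glass with no white plug showing. The jar hasn't moved and the orange lid is still raised. Handing in.

```bash
python3 -c "
from cell import robot
print(robot.observe()['qvel'].round(4)); print(robot.hand_in())"
```

```text
[ 0.0675  0.0069 -0.0098  0.0251  0.0054  0.057 ]
the job is handed in; nothing more can be done
None
```

I pressed the blue lid of the small jar (70 mm lid) fully home with the shut fingers, moved the arm clear and handed the job in at about 8 s of the 32 s allowed.

- **Blue lid:** it slid down at about 4–6 N, then stopped dead with the fingertips at z = 0.058 m while I pushed up to 20 N. Afterwards the cameras put its top at about 0.0585 m, down from 0.0676 m and against a nominal 0.058 m. No white plug shows any more.
- **Blue jar:** it stands upright, within about 1 mm of where it started.
- **Orange jar:** the side camera shows it unmoved, with its lid top still at 0.0687 m. The top camera's last picture gave no orange reading, and I did not look into why.
- **Other notes:** my first two move calls were refused because I left out the "turn" entries, so the arm did not move. The arm was still settling slightly at hand-in (up to 0.07 rad/s), well clear of everything.

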